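# Close up the baking chest

## Robot

A 6-joint arm with a two-finger parallel gripper is mounted at the origin on the work surface. World frame = base frame: x ahead of the robot, y to its left, z up, the work surface at z = 0. Lengths are in mm, angles in degrees, forces in N, time in s.
With the tool pointing down it reaches from about 300 to 825 mm from the base axis. Payload 5.4 kg.
Tool frame: the origin (TCP) lies midway between the tips of the shut fingers; the grasp point (between the pads) lies 19 mm behind it; z points along the fingers, y is the line along which they close (so a half turn about z gives the same grasp; the last joint's range is limited). The gripper opens to 92 mm and grips with 3 to 60 N. Pads are 20 mm wide; open, the fingers measure 128 mm over their backs; the gripper's body (75 mm by 189 mm) begins 69 mm behind the grasp point.
Start: joints at [58.493, 9.076, 91.501, -0, 79.423, -12.038], TCP at [191.656, 542.102, 214.601] pointing down, gripper open.
Joint ranges: [-166.64, 166.64], [-54.1, 131.32], [10.49, 154.53], [-73.88, 253.88], [9.74, 151.15], [-171.62, 171.62]. Speed limits (degrees/s): [147.25, 147.25, 180, 180, 180, 180].

## Interface

Orientations are given as a 3x3 rotation matrix whose columns are the frame's x, y, z axes.
In Python, from station import ctrl gives the robot as it stands.
- The arm moves only by the tool drive_tool, never from a script. Its argument "series" is a list of rows, each a list of 3 entries, a list of its own where there are three numbers: the shift along the tool's x, y, z in mm, then the turn about the tool's z in rad, then the finger opening in mm, from 0 to 91.9. In form: [[[tx, ty, tz], spin, gripper], ...]. A call has 1 to 8 rows; each row shifts and turns the commanded pose from where the row before left it, along the tool's axes as they then stand; what a row does not reach is not made up. A row lasts 1/12 s, in which the tool goes at most 41.7 mm and 7.16 degrees, less where a joint would pass 70% of its speed; a pose out of reach is approached as far as the arm can. A call is refused whole if a number of a shift passes 41.7 or a number of a turn 0.125, either way. A call with a gripper value outside its range is refused whole. The fingers move at their own pace and stop on an object; "newtons" is the grip in N (left out, the last holds). Time passes only in rows, so rows that do not move let the fingers close. It gives the time, the measured TCP pose, the force, the opening and the grip force at its end, in the units of the state.
- ctrl.get_obs(): the state, without advancing time (a new reading comes with each control period).
- ctrl.snapshot(name): name is "scene" or "top"; returns the picture (384x512x3 uint8, red, green, blue); there is no depth.
- ctrl.camera_params(name): a dict with "intrinsics" (3x3 intrinsics, pixels), "k1" (the pictures are not rectified: a ray, as slopes to the right and down, at radius r is drawn at 1 + k1 r^2 times it, then the intrinsics apply), "xyz" and "attitude" of the camera in the world. Camera axes: x right, y down, z forward; pixel columns grow to the right and rows downward; lengths in mm; the calibration is good to about 2 mm. A picture is of the moment at which its call begins. camera_params takes no time and is no camera call.
- ctrl.hand_in(): hands the job in; it is judged then, once.
The state is a dict: "time_s": time; "qpos": joint angles; "joint_vel": joint speeds; "effort": joint torques, N m; "tcp_pos": TCP position; "eef_rot": TCP orientation; "wrist_force": force on the tool from outside, world axes, zero at the start; "moment": the same for the moment, N m; "grip_width": finger opening in mm; "grip_force": force on a finger pad.
Only numpy, scipy, OpenCV 4.12 (cv2) and the standard library are available. Lean on these libraries where they do the work, as an engineer would, in place of code of your own. Each camera call takes 0.05 s, during which the arm holds its last target. There are 200 camera calls.

## Task

Close up the white baking chest using only pushes of the fingertips: push the dark baking tray that sticks out of it back into its bay until its front wall is flush with the chest's front (only its tab standing out), push the drawer beside it fully shut, and push the lid down shut without letting it slam. Do not grasp, lift, pull or force anything (light pushes are enough), and leave the jars, cutters, tub, bowl and spoon where they are.

Things in the scene. Friction and masses are not known exactly. Their poses are not given: they have to be found in the camera images.
- chest: White laminate baking chest, fixed to the table: 200 mm deep (its x), 340 wide (its y), 117 tall without lid. Origin at the centre of its underside. Its front looks along its own -x (roughly to the robot), at x = -100 mm; its y points to its left. Low in the front (up to 65 mm): tray bay on the left (+y), drawer on the right. Above, set back to x = -60 mm, an open compartment that the lid covers.
- bay_mouth (a point): Centre of the tray bay's floor at the chest's front face: 82.5 mm left (+y) of the chest's centre line, 12 mm above the table. The bay is 150 mm wide, 45 mm high and 190 mm deep, with an open front. The tray is flush when its front wall is level with this point.
- tray_front (a point): Centre of the outer face of the front wall, half-way up, of the loose dark steel baking tray: 180 mm long, 135 wide, 28 tall, 0.25 to 0.5 kg. It lies on the bay's floor, this point 26 mm above the table and 30 to 60 mm out of the chest's front at the start. A flat tab (50 wide, 8 thick) juts 20 mm further out (-x) at this point and may stand out of the chest at the end. Slides on friction, 1 to 5 N.
- drawer_knob (a point): Centre of the end face of the steel knob (22 mm across, 22 mm long) on the wooden drawer front, 34 mm above the table, 82.5 mm right (-y) of the chest's centre line. The front is 151 mm wide, 13 to 55 mm above the table, flat apart from the knob, and flush with the chest's front face when the drawer is shut (this point is then at chest x = -122 mm).
- drawer (a joint): How far the drawer is open, m: 0 shut against its stop, 0.12 fully out; starts between 0.03 and 0.07. It moves along the chest's x with about 1.5 N of friction and stays where it is left.
- lid (a joint): Opening angle of the lid, rad: 0 shut (level on the chest), 1.5 at its open stop; starts between 0.9 and 1.25. A stiff hinge: the lid stays at whatever angle it is left. It closes when its outer (upper, rear) face is pushed towards the chest's front and down, with 1 to 4 N near the free edge.
- lid_hinge (a point): Middle of the hinge line, at the top rear edge of the chest (chest x = +100 mm, 117 mm above the table). The line runs along the chest's y; the lid's underside passes through it. The lid is a plain wooden board, 165 mm from hinge line to free edge, 340 mm wide, 10 mm thick, no handle. Shut, its top is 127 mm above the table.
- lid_edge (a point): Middle of the lid's free edge, on its outer (upper) face; it moves with the lid.
- marmalade: Bystander: a closed amber glass jar, 70 mm wide, 120 mm tall, left of the chest. Origin at the centre of its underside.
- jam: Bystander: a closed red jar, 74 mm wide, 105 mm tall, to the right of the drawer. Origin at the centre of its underside.
- cutter: Bystander: a loose yellow plastic pastry-cutter ring, 76 mm across, 28 mm tall, on the table 235 to 265 mm in front of the chest's centre. Origin at the centre of its underside.
- small_cutter: Bystander: a loose steel cutter ring, 56 mm across, 30 mm tall, inside the chest's top compartment, well below the lid. Origin at the centre of its underside.
- tub: Bystander: a spread tub, 110 x 85 x 70 mm, to the left of the tray. Origin at the centre of its underside.
- bowl: Bystander: a white bowl, 150 mm across, 65 mm tall, right of the chest. Origin at the centre of its underside.
- spoon: Bystander: a small steel spoon with a wooden handle lying on the table, beyond the amber jar, left of the chest. Origin near its middle, on the underside; lies along its x.
Mind the look-alikes: they are no part of the job. What is shaped like the part that bears tray_front but purple is not meant.

How it is judged:
By the outcome, as a careful person would: the job done as asked, in the order asked, and still so for the second after the job is handed in, with the robot touching nothing.
It also fails if it takes over 61 s, if anything falls off the work surface, if the arm or the gripper's body presses on something with over 40 N, if the wrist force passes 120 N, or if a joint passes its speed limit or range.

## Working session

There is one attempt and no reset: what is moved stays moved. The work goes in short steps, Python scripts to look and compute and a tool call to move; the robot and the scene stay as the last step left them, time stands still between calls to the robot, and variables do not carry over. Pictures are saved under pics/ and viewed, at most 10 in all, crops included, and the job is handed in when it is done.

Besides the shell and the picture viewer there is one more tool, called in YAML: its name, and indented under it one key for each argument. drive_tool: Moves the arm, as the interface text tells. Its arguments: {"type":"object","properties":{"series":{"type":"array","items":{"type":"array"}},"newtons":{"type":"number"}},"required":["series"]}

```bash
mkdir -p pics; python3 - <<'E'
from station import ctrl
import cv2,json
for n in("scene","top"):
    p=ctrl.camera_params(n);print(n,p)
    im=ctrl.snapshot(n);cv2.imwrite(f"pics/{n}0.png",cv2.cvtColor(im,cv2.COLOR_RGB2BGR))
o=ctrl.get_obs();print(o["time_s"],o["tcp_pos"],o["eef_rot"],o["wrist_force"])
E
```

```text
scene {'intrinsics': array([[416.88613492,   0.        , 259.95719962],
       [  0.        , 416.88613492, 190.52083279],
       [  0.        ,   0.        ,   1.        ]]), 'k1': -0.15540083385296694, 'xyz': array([ 906.20222182, -610.84244789, 1070.84829138]), 'attitude': array([[ 0.87414482,  0.35826709, -0.3278956 ],
       [ 0.48554795, -0.65952987,  0.5738149 ],
       [-0.01067795, -0.66080636, -0.75048047]])}
top {'intrinsics': array([[390.71467988,   0.        , 254.42180389],
       [  0.        , 390.71467988, 189.58188752],
       [  0.        ,   0.        ,   1.        ]]), 'k1': -0.08902574337015379, 'xyz': array([ 195.88796932,  140.75271073, 1505.60521388]), 'attitude': array([[ 0.01544288, -0.98207441,  0.18786   ],
       [-0.99943191, -0.02078996, -0.02652608],
       [ 0.02995619, -0.18734364, -0.98183756]])}
0.1 [191.36676314 541.62900594 213.75835131] [[-9.42828432e-01  3.33277403e-01 -8.49097177e-04]
 [ 3.33278317e-01  9.42827451e-01 -1.40034510e-03]
 [ 3.33848749e-04 -1.60327085e-03 -9.99998659e-01]] [ 0.07688775 -0.26723871 -0.22431427]
```

View pics/scene0.png

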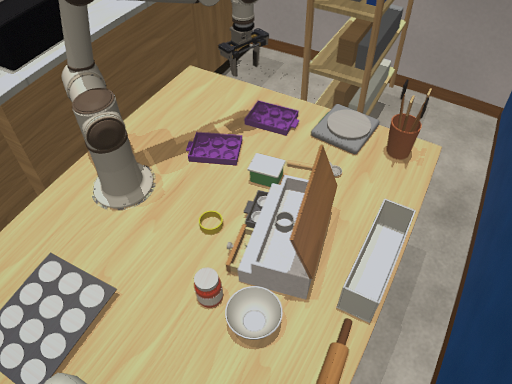

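View pics/top0.png

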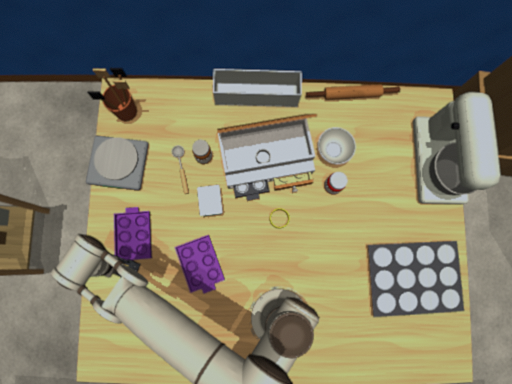

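The scene view shows the white chest near (290,235) with the lid up, the dark tray near (255,208), the drawer near (238,252), and two purple look-alike trays at (272,117) and (215,148). The top view shows the chest near (267,150), the tray near (251,189), the knob near (294,189), and the cutter at (279,218). Next, enlarged crops.

```bash
cat > h.py <<'E'
import numpy as np,cv2
from station import ctrl
C={n:ctrl.camera_params(n) for n in("scene","top")}
def ray(n,uv):
    c=C[n]; K=c["intrinsics"]
    d=cv2.undistortPoints(np.array([[uv]],float),K,np.array([c["k1"],0,0,0,0.]))[0,0]
    return c["xyz"],c["attitude"]@np.array([d[0],d[1],1])
def onz(n,uv,z):
    o,d=ray(n,uv); return o+d*(z-o[2])/d[2]
def tri(a,b):
    (o1,d1),(o2,d2)=ray("scene",a),ray("top",b)
    s=np.linalg.lstsq(np.c_[d1,-d2],o2-o1,rcond=None)[0]
    p,q=o1+s[0]*d1,o2+s[1]*d2
    return (p+q)/2,np.linalg.norm(p-q)
def proj(n,P):
    c=C[n]; R=c["attitude"].T
    return cv2.projectPoints(np.array([P],float),cv2.Rodrigues(R)[0],-R@c["xyz"],c["intrinsics"],np.array([c["k1"],0,0,0,0.]))[0][0,0]
def crop(n,name,u,v,w,h,k,im=None):
    im=ctrl.snapshot(n) if im is None else im
    c=cv2.resize(im[v:v+h,u:u+w],None,fx=k,fy=k,interpolation=cv2.INTER_CUBIC)
    cv2.imwrite(f"pics/{name}.png",cv2.cvtColor(c,cv2.COLOR_RGB2BGR))
E
python3 - <<'E'
from h import *
crop("scene","s1",0,0,130,115,5,cv2.cvtColor(cv2.imread("pics/scene0.png"),cv2.COLOR_BGR2RGB)[145:,215:])
crop("top","t1",0,0,130,100,6,cv2.cvtColor(cv2.imread("pics/top0.png"),cv2.COLOR_BGR2RGB)[108:,205:])
E
```

```text
(no output)
```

View pics/s1.png

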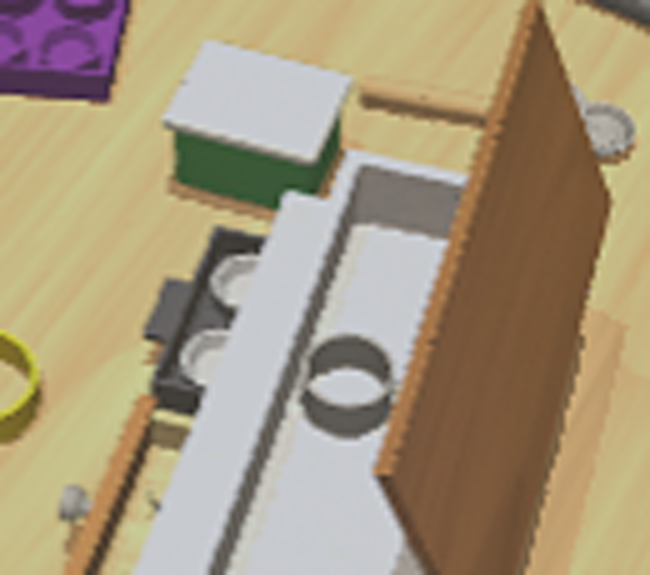

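View pics/t1.png

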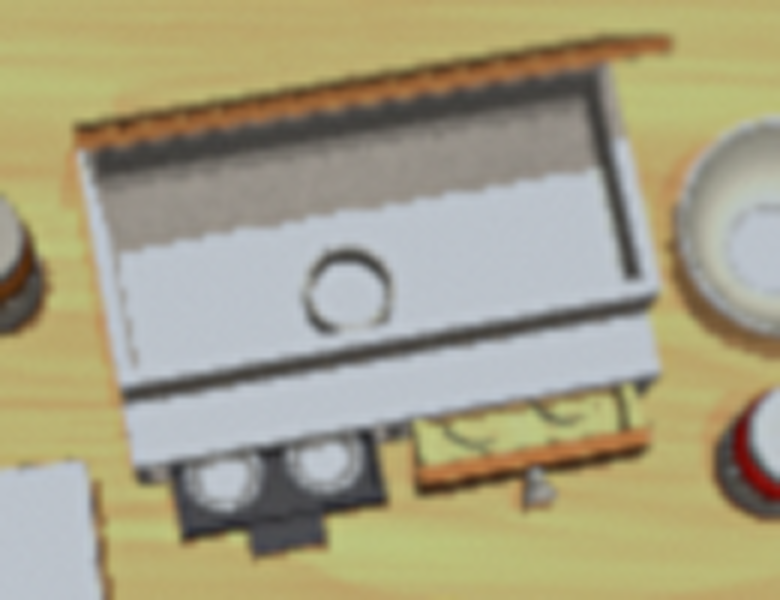

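Top crop: the only dark tray is in the bay (front edge about (182,540) to (385,503), tab at (290,540)). It is the one meant; the purple pair lie loose on the table. The knob is at (538,492), and the lid's free edge runs from (78,130) to (670,38). In the scene crop the tab is at (168,315), the knob at (72,502), and the lid's edge corners at (540,5) and (385,475).

```bash
python3 - <<'E'
from h import *
np.set_printoptions(precision=1,suppress=True)
T=lambda x,y:(205+(x+.5)/6-.5,108+(y+.5)/6-.5)
S=lambda x,y:(215+(x+.5)/5-.5,145+(y+.5)/5-.5)
# chest from top view
a=onz("top",T(123,390),117);b=onz("top",T(658,293),117)
c=onz("top",T(137,470),65);d=onz("top",T(655,378),65)
print("upper front L,R",a,b,np.linalg.norm(a-b));print("lower front",c,d,np.linalg.norm(c-d))
yv=(a-b)+(c-d);yv[2]=0;yv/=np.linalg.norm(yv);xv=np.array([yv[1],-yv[0],0])
print("yaw",np.degrees(np.arctan2(xv[1],xv[0])))
o=((a+b)/2+60*xv+(c+d)/2+100*xv)/2;o[2]=0
print("origin",o,((a+b)/2+60*xv),((c+d)/2+100*xv))
def loc(P):
    e=np.array(P)-o;return np.array([e@xv,e@yv,P[2]])
p,e=tri(S(73,502),T(538,492));print("knob",p,e,loc(p))
for nm,s,t in(("tabL",S(165,282),T(327,543)),("tabR",S(147,335),T(255,556))):pass
# tab front corners: scene (165,282)=left(+y)end ; top left (255,556)
for nm,s,t in(("tab+y",(165,280),(255,556)),("tab-y",(147,330),(327,543)),("trayrim-y",(160,395),(385,503)),("lid+y",(543,5),(78,127)),("lid-y",(388,478),(670,38)),("ring",(347,385),(347,292))):
    p,e=tri(S(*s),T(*t));print(nm,p,"err",e,"chest",loc(p))
for nm,t,z in(("rim+y",(183,538),40),("rim-y",(385,503),40),("tab",(291,550),30)):
    print(nm,loc(onz("top",T(*t),z)))
np.savez("chest.npz",o=o,xv=xv,yv=yv)
im=cv2.cvtColor(cv2.imread("pics/top0.png"),cv2.COLOR_BGR2HSV)
for nm,lo,hi,z in(("cutter",(22,120,90),(34,255,255),28),("jam",(0,150,60),(6,255,255),60)):
    m=cv2.inRange(im,lo,hi);n,l,s,ce=cv2.connectedComponentsWithStats(m)
    for i in range(1,n):
        if s[i,4]>20:
            P=onz("top",ce[i],z);print(nm,s[i],P,loc(P))
for nm,t,z in(("bowl",(760,225),65),("tubR",(100,465),70),("tubRb",(105,600),70),("jamtop",(770,440),105),("marm",(0,240),120)):
    P=onz("top",T(*t),z);print(nm,P,loc(P))
E
```

```text
upper front L,R [522.4 211.1 117. ] [ 591.4 -116.7  117. ] 335.02846870362583
lower front [483.4 203.5  65. ] [ 550.1 -123.5   65. ] 333.78234183683793
yaw 11.716259417253536
origin [615.2  59.9   0. ] [615.6  59.4 117. ] [614.7  60.3  65. ]
knob [479.5 -52.5  37.2] 1.4201647666748172 [-155.6  -82.5   37.2]
tab+y [436.5 128.4  28.5] err 0.37497509174792426 chest [-161.   103.4   28.5]
tab-y [447.   83.9  30.7] err 4.257412015581844 chest [-159.8   57.7   30.7]
trayrim-y [476.2  47.3  22.7] err 6.731706393173278 chest [-138.6   16.    22.7]
lid+y [633.3 232.2 273.9] err 1.3347481059151887 chest [ 52.8 165.1 273.9]
lid-y [696.9 -97.6 270.7] err 0.001513772042956762 chest [  48.  -170.7  270.7]
ring [596.7  73.5  80.6] err 1.7772776314226328 chest [-15.3  17.1  80.6]
rim+y [-143.3  146.5   40. ]
rim-y [-144.6   16.1   40. ]
tab [-161.8   80.1   30. ]
cutter [269 208  21  21 141] [372.7   4.4  28. ] [-248.6   -5.    28. ]
jam [327 178  14  14  44] [ 491.9 -190.9   60. ] [-171.7 -220.5   60. ]
bowl [ 653.6 -193.7   65. ] [ -13.8 -256.1   65. ]
tubR [485.1 226.4  70. ] [-93.5 189.5  70. ]
tubRb [400.2 220.7  70. ] [-177.8  201.2   70. ]
jamtop [ 502.7 -187.3  105. ] [-160.3 -219.2  105. ]
marm [614.5 289.3 120. ] [ 46.  224.8 120. ]
```

Measurements agree with the text: widths are about 335 mm, chest yaw is 11.7°, tray is 43 mm out, drawer 33 mm open, and lid about 1.18 rad. I'll align the tool to the chest (tool x = chest -x), then cross over to the tray.

drive_tool:
  series:
    - [[0, 0, 0], -0.109, 91.9]
    - [[0, 0, 0], -0.109, 91.9]
    - [[0, 0, 0], -0.109, 91.9]
    - [[0, 0, 0], -0.109, 91.9]
    - [[0, 0, 0], -0.109, 91.9]
    - [[0, 0, 0], 0, 91.9]

```text
time_s: 0.6
tcp_pos: [191.5, 541.8, 214.1]
eef_rot: [[-0.978, -0.206, -0.001], [-0.206, 0.978, -0.001], [0.001, -0.001, -1.0]]
wrist_force: [0.3, -0.1, -0.1]
grip_width: 91.7
grip_force: 0.0
```

```bash
cat > st.py <<'E'
from h import *
np.set_printoptions(precision=1,suppress=True)
k=np.load("chest.npz");s=ctrl.get_obs();e=s["tcp_pos"]-k["o"];R=s["eef_rot"]
def say():
    print("t",round(s["time_s"],2),"chest xyz",np.array([e@k["xv"],e@k["yv"],e[2]]),"yaw err deg",np.degrees(np.arctan2(R[:,1]@-k["xv"],R[:,1]@k["yv"])),"F",s["wrist_force"],"w",s["grip_width"],"tilt",R[2,:2]*57)
say()
E
python3 st.py
```

```text
t 0.6 chest xyz [-317.   558.   214.1] yaw err deg 0.194469055916555 F [ 0.3 -0.1 -0.1] w 91.69913857637647 tilt [ 0. -0.]
```

drive_tool:
  series:
    - [[-10, -34, 0], 0, 91.9]
    - [[-10, -34, 0], 0, 91.9]
    - [[-10, -34, 0], 0, 91.9]
    - [[-10, -34, 0], 0, 91.9]
    - [[-10, -34, 0], 0, 91.9]
    - [[-10, -34, 0], 0, 91.9]
    - [[-10, -34, 0], 0, 91.9]
    - [[-10, -34, 0], 0, 91.9]

```text
time_s: 1.27
tcp_pos: [325.6, 290.5, 214.4]
eef_rot: [[-0.98, -0.201, 0.0], [-0.201, 0.98, 0.0], [-0.0, 0.0, -1.0]]
wrist_force: [0.6, 0.8, -0.1]
grip_width: 91.6
grip_force: 0.0
```

drive_tool:
  series:
    - [[-9, -34, 15], 0, 91.9]
    - [[-9, -34, 15], 0, 91.9]
    - [[-9, -34, 15], 0, 91.9]
    - [[-9, -34, 15], 0, 91.9]
    - [[-9, -34, 15], 0, 91.9]
    - [[-9, -34, 15], 0, 91.9]
    - [[0, 0, 0], 0, 91.9]
    - [[0, 0, 0], 0, 91.9]

```text
time_s: 1.93
tcp_pos: [419.4, 102.3, 123.7]
eef_rot: [[-0.98, -0.198, -0.003], [-0.198, 0.98, 0.0], [0.002, 0.001, -1.0]]
wrist_force: [-0.5, -0.0, -0.6]
grip_width: 91.8
grip_force: 0.0
```

```bash
python3 st.py
```

```text
t 1.93 chest xyz [-183.1   81.3  123.7] yaw err deg -0.32095802495547193 F [-0.5 -0.  -0.6] w 91.77435005239387 tilt [0.1 0. ]
```

drive_tool:
  series:
    - [[0, 0, 25], 0, 91.9]
    - [[0, 0, 25], 0, 91.9]
    - [[0, 0, 25], 0, 91.9]
    - [[0, 0, 15], 0, 91.9]
    - [[0, 0, 10], 0, 91.9]
    - [[0, 0, 0], 0, 91.9]
    - [[0, 0, 0], 0, 91.9]

```text
time_s: 2.52
tcp_pos: [419.9, 104.1, 25.1]
eef_rot: [[-0.979, -0.204, 0.0], [-0.204, 0.979, 0.0], [-0.0, 0.0, -1.0]]
wrist_force: [-0.6, -0.4, 0.9]
grip_width: 92.0
grip_force: 0.0
```

```bash
python3 st.py; python3 -c "
from h import *
crop('scene','s2',195,140,130,115,6)"
```

```text
t 2.52 chest xyz [-182.2   83.    25.1] yaw err deg 0.06995151716758008 F [-0.6 -0.4  0.9] w 92.04488980687925 tilt [-0.  0.]
```

View pics/s2.png

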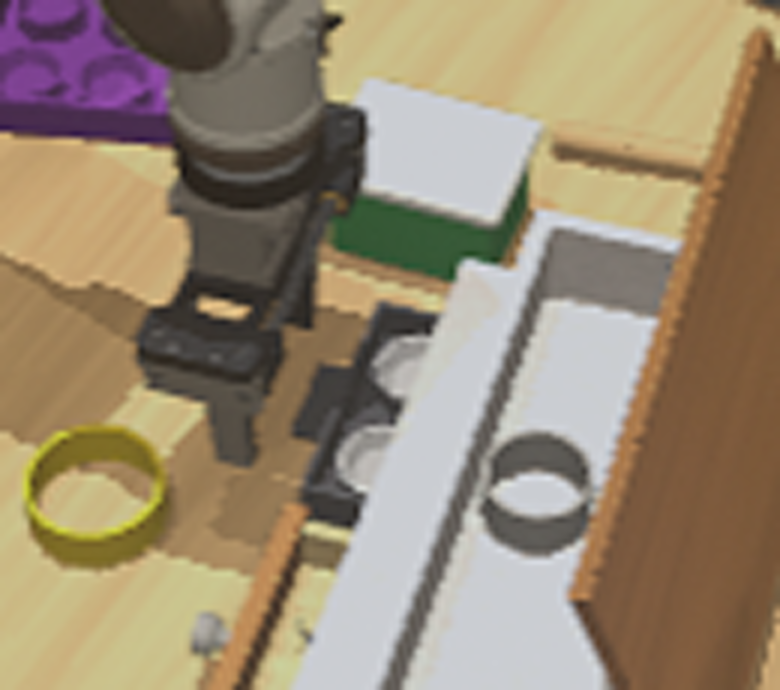

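Fingers straddle the tab (-y finger at crop (235,440), tab at (325,400)), clear of the yellow ring and the drawer front. Pushing now.

drive_tool:
  series:
    - [[-10, 0, 0], 0, 91.9]
    - [[-10, 0, 0], 0, 91.9]
    - [[-4, 0, 0], 0, 91.9]
    - [[-4, 0, 0], 0, 91.9]
    - [[-4, 0, 0], 0, 91.9]
    - [[-5, 0, 0], 0, 91.9]
    - [[-5, 0, 0], 0, 91.9]
    - [[-5, 0, 0], 0, 91.9]

```text
time_s: 3.23
tcp_pos: [465.6, 113.0, 24.5]
eef_rot: [[-0.979, -0.204, -0.001], [-0.204, 0.979, -0.0], [0.001, 0.0, -1.0]]
wrist_force: [-3.9, 0.1, 2.0]
grip_width: 91.6
grip_force: 1.6
```

drive_tool:
  series:
    - [[-4, 0, 0], 0, 91.9]
    - [[-4, 0, 0], 0, 91.9]
    - [[-4, 0, 0], 0, 91.9]
    - [[-3, 0, 0], 0, 91.9]
    - [[-2, 0, 0], 0, 91.9]
    - [[0, 0, 0], 0, 91.9]
    - [[0, 0, 0], 0, 91.9]

```text
time_s: 3.82
tcp_pos: [483.1, 116.5, 24.7]
eef_rot: [[-0.979, -0.204, 0.001], [-0.204, 0.979, 0.0], [-0.001, -0.0, -1.0]]
wrist_force: [-0.3, 0.3, -0.5]
grip_width: 91.7
grip_force: 0.0
```

```bash
python3 st.py; python3 -c "
from h import *
crop('scene','s3',215,170,90,80,8)"
```

```text
t 3.82 chest xyz [-117.8   82.3   24.7] yaw err deg 0.03642643814620406 F [-0.3  0.3 -0.5] w 91.7156518171519 tilt [-0.1 -0. ]
```

View pics/s3.png

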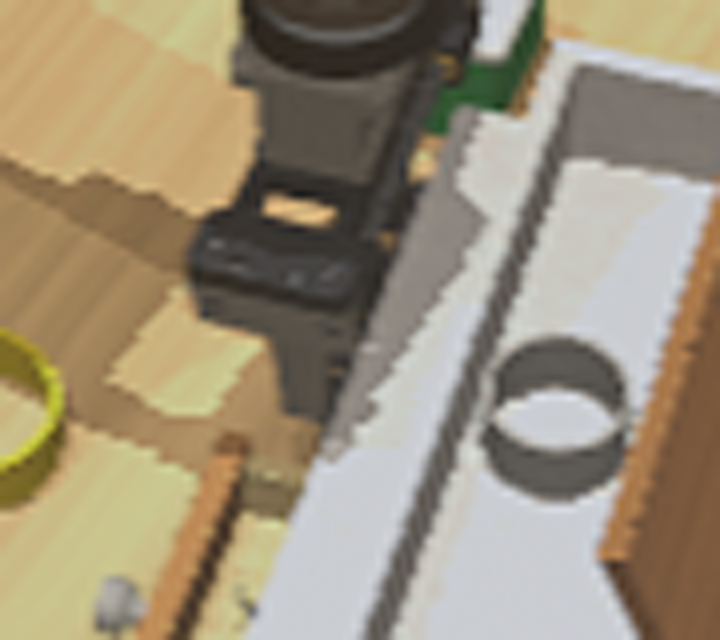

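Tray is at roughly -108. To finish precisely I'll find the chest's front face by a light touch on the band above the bay (z about 60). The TCP x at that touch equals the flush position.

drive_tool:
  series:
    - [[10, 0, 0], 0, 91.9]
    - [[0, 0, -18], 0, 91.9]
    - [[0, 0, -18], 0, 91.9]
    - [[-5, 0, 0], 0, 91.9]
    - [[-5, 0, 0], 0, 91.9]
    - [[-2, 0, 0], 0, 91.9]
    - [[0, 0, 0], 0, 91.9]
    - [[0, 0, 0], 0, 91.9]

```text
time_s: 4.53
tcp_pos: [483.8, 116.9, 59.4]
eef_rot: [[-0.979, -0.204, -0.002], [-0.204, 0.979, 0.0], [0.002, 0.0, -1.0]]
wrist_force: [-1.1, 0.1, 0.4]
grip_width: 91.9
grip_force: 0.0
```

drive_tool:
  series:
    - [[-1, 0, 0], 0, 91.9]
    - [[-1, 0, 0], 0, 91.9]
    - [[-1, 0, 0], 0, 91.9]
    - [[0, 0, 0], 0, 91.9]

```text
time_s: 4.87
tcp_pos: [487.5, 117.5, 60.5]
eef_rot: [[-0.979, -0.204, -0.0], [-0.204, 0.979, -0.0], [0.0, -0.0, -1.0]]
wrist_force: [0.6, 0.4, -0.6]
grip_width: 91.7
grip_force: 0.0
```

```bash
python3 st.py
```

```text
t 4.87 chest xyz [-113.3   82.3   60.5] yaw err deg 0.043144547043848784 F [ 0.6  0.4 -0.6] w 91.68493180143008 tilt [ 0. -0.]
```

drive_tool:
  series:
    - [[-1, 0, 0], 0, 91.9]
    - [[-1, 0, 0], 0, 91.9]
    - [[0, 0, 0], 0, 91.9]

```text
time_s: 5.12
tcp_pos: [489.6, 117.9, 60.7]
eef_rot: [[-0.979, -0.204, 0.0], [-0.204, 0.979, 0.0], [-0.0, -0.0, -1.0]]
wrist_force: [-0.3, -0.6, 0.6]
grip_width: 92.1
grip_force: 0.0
```

drive_tool:
  series:
    - [[-1, 0, 0], 0, 91.9]
    - [[0, 0, 0], 0, 91.9]

```text
time_s: 5.28
tcp_pos: [490.5, 118.1, 60.7]
eef_rot: [[-0.979, -0.204, 0.0], [-0.204, 0.979, 0.0], [-0.0, -0.0, -1.0]]
wrist_force: [1.1, 0.7, -0.3]
grip_width: 92.1
grip_force: 0.0
```

drive_tool:
  series:
    - [[-1, 0, 0], 0, 91.9]
    - [[0, 0, 0], 0, 91.9]

```text
time_s: 5.45
tcp_pos: [491.4, 118.3, 60.6]
eef_rot: [[-0.979, -0.204, 0.0], [-0.204, 0.979, 0.0], [-0.0, -0.0, -1.0]]
wrist_force: [0.4, 0.5, 0.2]
grip_width: 92.1
grip_force: 0.0
```

drive_tool:
  series:
    - [[-1, 0, 0], 0, 91.9]
    - [[0, 0, 0], 0, 91.9]

```text
time_s: 5.62
tcp_pos: [492.4, 118.5, 60.6]
eef_rot: [[-0.979, -0.204, 0.0], [-0.204, 0.979, -0.0], [-0.0, -0.0, -1.0]]
wrist_force: [0.2, -1.1, -0.3]
grip_width: 92.1
grip_force: 0.0
```

drive_tool:
  series:
    - [[-1, 0, 0], 0, 91.9]
    - [[0, 0, 0], 0, 91.9]

```text
time_s: 5.78
tcp_pos: [493.0, 118.6, 60.5]
eef_rot: [[-0.979, -0.204, -0.001], [-0.204, 0.979, -0.0], [0.001, 0.0, -1.0]]
wrist_force: [-0.8, -0.2, 0.7]
grip_width: 91.6
grip_force: 0.6
```

```bash
python3 st.py
```

```text
t 5.78 chest xyz [-107.7   82.4   60.5] yaw err deg 0.03641022620047128 F [-0.8 -0.2  0.7] w 91.59229205293248 tilt [0.1 0. ]
```

drive_tool:
  series:
    - [[-1, 0, 0], 0, 91.9]
    - [[0, 0, 0], 0, 91.9]

```text
time_s: 5.95
tcp_pos: [493.2, 118.7, 60.4]
eef_rot: [[-0.979, -0.204, -0.003], [-0.204, 0.979, -0.0], [0.003, 0.0, -1.0]]
wrist_force: [-5.3, -1.0, 3.6]
grip_width: 92.0
grip_force: 2.6
```

```bash
python3 st.py
```

```text
t 5.95 chest xyz [-107.5   82.4   60.4] yaw err deg 0.03723168528222617 F [-5.3 -1.   3.6] w 92.00124776540059 tilt [0.2 0. ]
```

Chest front found: contact at TCP x = -107.6, so that is flush. Back off, go down, and finish the tray.

drive_tool:
  series:
    - [[7, 0, 0], 0, 91.9]
    - [[8, 0, 0], 0, 91.9]
    - [[0, 0, 18], 0, 91.9]
    - [[0, 0, 18], 0, 91.9]
    - [[0, 0, 0], 0, 91.9]
    - [[-4, 0, 0], 0, 91.9]
    - [[-3, 0, 0], 0, 91.9]
    - [[0, 0, 0], 0, 91.9]

```text
time_s: 6.62
tcp_pos: [487.8, 117.3, 25.7]
eef_rot: [[-0.979, -0.204, 0.002], [-0.204, 0.979, -0.0], [-0.002, -0.0, -1.0]]
wrist_force: [0.3, -0.4, 0.0]
grip_width: 92.0
grip_force: 0.0
```

drive_tool:
  series:
    - [[-1.5, 0, 0], 0, 91.9]
    - [[-1.5, 0, 0], 0, 91.9]
    - [[-1.5, 0, 0], 0, 91.9]
    - [[0, 0, 0], 0, 91.9]
    - [[0, 0, 0], 0, 91.9]

```text
time_s: 7.03
tcp_pos: [491.3, 118.2, 24.8]
eef_rot: [[-0.979, -0.204, 0.001], [-0.204, 0.979, 0.0], [-0.001, -0.0, -1.0]]
wrist_force: [-0.7, 0.5, 0.0]
grip_width: 91.9
grip_force: 0.4
```

```bash
python3 st.py
```

```text
t 7.03 chest xyz [-109.5   82.3   24.8] yaw err deg 0.04123128714873988 F [-0.7  0.5  0. ] w 91.94754604539601 tilt [-0.1 -0. ]
```

drive_tool:
  series:
    - [[-1, 0, 0], 0, 91.9]
    - [[-0.8, 0, 0], 0, 91.9]
    - [[0, 0, 0], 0, 91.9]
    - [[0, 0, 0], 0, 91.9]

```text
time_s: 7.37
tcp_pos: [492.6, 118.5, 24.5]
eef_rot: [[-0.979, -0.204, -0.0], [-0.204, 0.979, 0.0], [0.0, 0.0, -1.0]]
wrist_force: [-2.4, -0.6, 1.0]
grip_width: 92.3
grip_force: 1.1
```

```bash
python3 st.py
```

```text
t 7.37 chest xyz [-108.1   82.4   24.5] yaw err deg 0.039329206274059586 F [-2.4 -0.6  1. ] w 92.3043296923578 tilt [0. 0.]
```

drive_tool:
  series:
    - [[-0.6, 0, 0], 0, 91.9]
    - [[0, 0, 0], 0, 91.9]
    - [[0, 0, 0], 0, 91.9]

```text
time_s: 7.62
tcp_pos: [492.8, 118.6, 24.5]
eef_rot: [[-0.979, -0.204, -0.001], [-0.204, 0.979, -0.0], [0.001, 0.0, -1.0]]
wrist_force: [-4.4, -0.7, 3.3]
grip_width: 92.0
grip_force: 2.2
```

drive_tool:
  series:
    - [[15, 0, 0], 0, 91.9]
    - [[25, 0, 0], 0, 91.9]
    - [[30, 0, 0], 0, 91.9]
    - [[0, 0, -20], 0, 20]
    - [[0, 0, -20], 0, 0]
    - [[0, -20, 0], 0, 0]
    - [[0, -35, 0], 0, 0]
    - [[0, -35, 0], 0, 0]

```text
time_s: 8.28
tcp_pos: [444.4, 15.6, 65.5]
eef_rot: [[-0.978, -0.206, 0.004], [-0.206, 0.978, -0.001], [-0.004, -0.001, -1.0]]
wrist_force: [-0.1, -0.1, -0.3]
grip_width: 60.7
grip_force: 0.0
```

drive_tool:
  series:
    - [[0, -35, 0], 0, 0]
    - [[0, -30, 0], 0, 0]
    - [[0, -10, 0], 0, 0]
    - [[0, 0, 0], 0, 0]
    - [[0, 0, 0], 0, 0]

```text
time_s: 8.7
tcp_pos: [458.4, -56.7, 64.5]
eef_rot: [[-0.979, -0.203, 0.0], [-0.203, 0.979, 0.001], [-0.0, 0.0, -1.0]]
wrist_force: [-0.0, 1.2, -0.5]
grip_width: 27.4
grip_force: 0.0
```

```bash
python3 st.py; python3 -c "
from h import *
crop('scene','s4',215,175,90,90,8)"
```

```text
t 8.7 chest xyz [-177.2  -82.3   64.5] yaw err deg -0.019760633962924087 F [-0.   1.2 -0.5] w 27.404442632880283 tilt [-0.  0.]
```

View pics/s4.png

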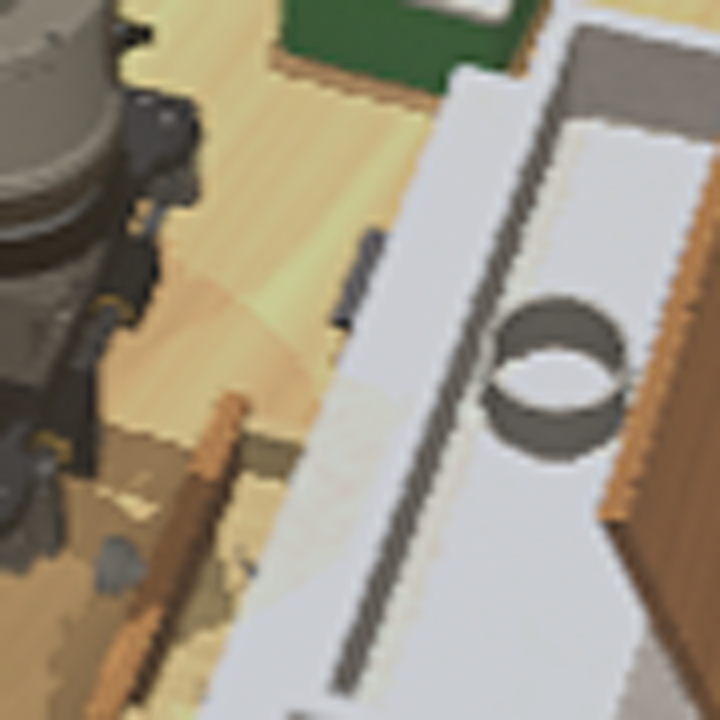

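Only the tab (crop (358,275)) stands out of the bay. The knob at (120,565) is straight ahead of the fingers. Lower and push the drawer.

drive_tool:
  series:
    - [[2, 0, 12], 0, 0]
    - [[0, 0, 15], 0, 0]
    - [[0, 0, 10], 0, 0]
    - [[0, 0, 0], 0, 0]
    - [[0, 0, 0], 0, 0]
    - [[0, 0, 0], 0, 0]

```text
time_s: 9.25
tcp_pos: [456.7, -57.1, 28.1]
eef_rot: [[-0.979, -0.205, 0.001], [-0.205, 0.979, -0.0], [-0.001, -0.0, -1.0]]
wrist_force: [-1.1, 0.3, 0.1]
grip_width: 0.3
grip_force: 0.0
```

drive_tool:
  series:
    - [[-5, 0, 0], 0, 0]
    - [[-5, 0, 0], 0, 0]
    - [[-5, 0, 0], 0, 0]
    - [[-5, 0, 0], 0, 0]
    - [[-5, 0, 0], 0, 0]
    - [[-5, 0, 0], 0, 0]
    - [[-5, 0, 0], 0, 0]
    - [[0, 0, 0], 0, 0]

```text
time_s: 9.92
tcp_pos: [491.9, -50.4, 27.8]
eef_rot: [[-0.979, -0.204, 0.002], [-0.204, 0.979, -0.0], [-0.001, -0.001, -1.0]]
wrist_force: [-0.2, -1.0, -0.6]
grip_width: 0.3
grip_force: 0.0
```

```bash
python3 st.py
```

```text
t 9.92 chest xyz [-143.1  -83.    27.8] yaw err deg 0.04673361762002264 F [-0.2 -1.  -0.6] w 0.2982851488868855 tilt [-0.1 -0. ]
```

drive_tool:
  series:
    - [[-3, 0, 0], 0, 0]
    - [[-3, 0, 0], 0, 0]
    - [[-3, 0, 0], 0, 0]
    - [[-2, 0, 0], 0, 0]
    - [[-1.5, 0, 0], 0, 0]
    - [[0, 0, 0], 0, 0]

```text
time_s: 10.42
tcp_pos: [503.1, -47.8, 27.5]
eef_rot: [[-0.979, -0.204, 0.0], [-0.204, 0.979, 0.0], [-0.0, 0.0, -1.0]]
wrist_force: [0.3, 0.3, -0.4]
grip_width: 0.4
grip_force: 0.1
```

drive_tool:
  series:
    - [[-1, 0, 0], 0, 0]
    - [[-1, 0, 0], 0, 0]
    - [[0, 0, 0], 0, 0]

```text
time_s: 10.67
tcp_pos: [504.7, -47.4, 27.5]
eef_rot: [[-0.979, -0.204, -0.0], [-0.204, 0.979, 0.0], [0.0, 0.0, -1.0]]
wrist_force: [-1.3, -1.0, 0.7]
grip_width: 0.4
grip_force: 0.8
```

```bash
python3 st.py
```

```text
t 10.67 chest xyz [-130.   -82.6   27.5] yaw err deg 0.044690477137128114 F [-1.3 -1.   0.7] w 0.38407428128787396 tilt [0. 0.]
```

drive_tool:
  series:
    - [[-1, 0, 0], 0, 0]
    - [[0, 0, 0], 0, 0]
    - [[0, 0, 0], 0, 0]

```text
time_s: 10.92
tcp_pos: [504.7, -47.4, 27.5]
eef_rot: [[-0.979, -0.204, -0.003], [-0.204, 0.979, -0.0], [0.003, 0.0, -1.0]]
wrist_force: [-5.6, -1.8, 3.0]
grip_width: 1.0
grip_force: 2.8
```

drive_tool:
  series:
    - [[-1, 0, 0], 0, 0]
    - [[0, 0, 0], 0, 0]
    - [[0, 0, 0], 0, 0]

```text
time_s: 11.17
tcp_pos: [504.8, -47.4, 27.5]
eef_rot: [[-0.979, -0.204, -0.005], [-0.204, 0.979, -0.001], [0.005, 0.0, -1.0]]
wrist_force: [-9.9, -3.0, 7.1]
grip_width: 0.4
grip_force: 4.8
```

```bash
python3 st.py
```

```text
t 11.17 chest xyz [-129.9  -82.6   27.5] yaw err deg 0.08323691186629123 F [-9.9 -3.   7.1] w 0.4488706453353613 tilt [0.3 0. ]
```

Drawer is hard against its stop at -129.9, consistent with the front face at -107.8. Now back off, rise over the lid, and go behind it.

drive_tool:
  series:
    - [[15, 0, 0], 0, 0]
    - [[30, 0, 0], 0, 0]
    - [[0, 0, -35], 0, 0]
    - [[0, 10, -40], 0, 0]
    - [[0, 12, -40], 0, 0]
    - [[0, 12, -40], 0, 0]
    - [[0, 12, -40], 0, 0]
    - [[0, 12, -40], 0, 0]

```text
time_s: 11.83
tcp_pos: [450.7, 1.2, 264.6]
eef_rot: [[-0.979, -0.204, 0.002], [-0.204, 0.979, 0.0], [-0.002, -0.0, -1.0]]
wrist_force: [0.3, -0.6, -0.4]
grip_width: 0.2
grip_force: 0.0
```

drive_tool:
  series:
    - [[-10, 12, -40], 0, 0]
    - [[-20, 12, -20], 0, 0]
    - [[-36, 0, 0], 0, 0]
    - [[-36, 0, 0], 0, 0]
    - [[-36, 0, 0], 0, 0]
    - [[0, 0, 0], 0, 0]
    - [[0, 0, 0], 0, 0]

```text
time_s: 12.42
tcp_pos: [581.7, 52.2, 319.2]
eef_rot: [[-0.979, -0.205, -0.003], [-0.205, 0.979, 0.001], [0.003, 0.001, -1.0]]
wrist_force: [-0.8, -1.3, 0.8]
grip_width: 0.5
grip_force: 0.0
```

```bash
python3 st.py
```

```text
t 12.42 chest xyz [-34.4  -0.7 319.2] yaw err deg 0.0922155523118672 F [-0.8 -1.3  0.8] w 0.45697958406384814 tilt [0.1 0.1]
```

drive_tool:
  series:
    - [[-34, 0, 0], 0, 0]
    - [[-34, 0, 0], 0, 0]
    - [[-34, 0, 0], 0, 0]
    - [[-32, 0, 0], 0, 0]
    - [[0, 0, 0], 0, 0]
    - [[0, 0, 0], 0, 0]

```text
time_s: 12.92
tcp_pos: [712.0, 78.9, 319.8]
eef_rot: [[-0.979, -0.204, -0.002], [-0.204, 0.979, 0.0], [0.002, 0.001, -1.0]]
wrist_force: [-0.5, 0.6, 0.9]
grip_width: 0.6
grip_force: 0.0
```

```bash
python3 st.py;python3 -c "
from h import *
crop('scene','s5',200,100,160,140,4)"
```

```text
t 12.92 chest xyz [ 98.7  -1.  319.8] yaw err deg 0.04994690894493695 F [-0.5  0.6  0.9] w 0.6148246452523504 tilt [0.1 0. ]
```

View pics/s5.png

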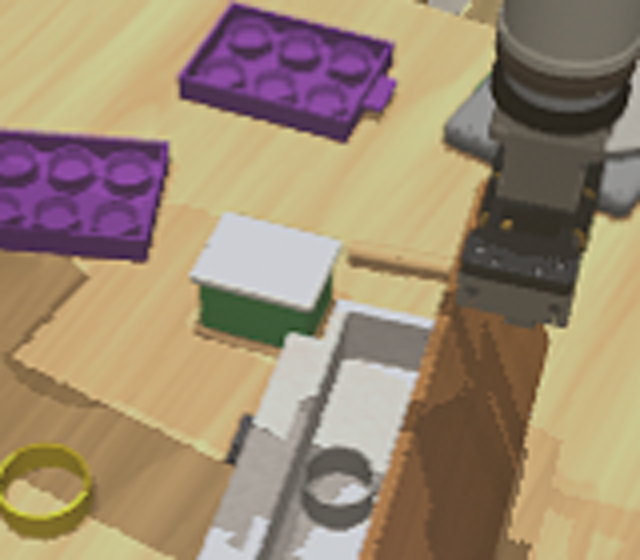

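Fingers are behind the lid near (515,320) in the crop, clear of its free edge. Descend, then approach the outer face.

drive_tool:
  series:
    - [[0, 0, 25], 0, 0]
    - [[0, 0, 25], 0, 0]
    - [[0, 0, 18], 0, 0]
    - [[0, 0, 0], 0, 0]
    - [[6, 0, 0], 0, 0]
    - [[6, 0, 0], 0, 0]
    - [[5, 0, 0], 0, 0]
    - [[0, 0, 0], 0, 0]

```text
time_s: 13.63
tcp_pos: [695.1, 75.2, 255.9]
eef_rot: [[-0.979, -0.204, 0.004], [-0.204, 0.979, -0.0], [-0.003, -0.001, -1.0]]
wrist_force: [-0.6, 1.1, 0.3]
grip_width: 0.4
grip_force: 0.0
```

drive_tool:
  series:
    - [[3, 0, 0], 0, 0]
    - [[3, 0, 0], 0, 0]
    - [[3, 0, 0], 0, 0]
    - [[3, 0, 0], 0, 0]
    - [[0, 0, 0], 0, 0]

```text
time_s: 14.05
tcp_pos: [683.3, 73.0, 253.0]
eef_rot: [[-0.979, -0.204, -0.0], [-0.204, 0.979, -0.0], [0.0, 0.0, -1.0]]
wrist_force: [-0.3, 0.5, -0.2]
grip_width: 0.1
grip_force: 0.0
```

```bash
python3 st.py
```

```text
t 14.05 chest xyz [ 69.3  -1.  253. ] yaw err deg 0.04073833381410462 F [-0.3  0.5 -0.2] w 0.1434376823731365 tilt [0. 0.]
```

drive_tool:
  series:
    - [[2, 0, 1], 0, 0]
    - [[2, 0, 1], 0, 0]
    - [[2, 0, 1], 0, 0]
    - [[2, 0, 1], 0, 0]
    - [[0, 0, 0], 0, 0]

```text
time_s: 14.47
tcp_pos: [675.8, 71.3, 249.3]
eef_rot: [[-0.979, -0.204, 0.001], [-0.204, 0.979, -0.0], [-0.001, -0.0, -1.0]]
wrist_force: [1.5, 0.5, 2.0]
grip_width: 0.2
grip_force: 1.1
```

```bash
python3 st.py
```

```text
t 14.47 chest xyz [ 61.7  -1.  249.3] yaw err deg 0.039456575298178406 F [1.5 0.5 2. ] w 0.24382247119130668 tilt [-0. -0.]
```

In light contact (about 2.5 N). Following the arc about the hinge.

drive_tool:
  series:
    - [[3.2, 0, 1.4], 0, 0]
    - [[3.2, 0, 1.4], 0, 0]
    - [[3.2, 0, 1.5], 0, 0]
    - [[3.2, 0, 1.5], 0, 0]
    - [[3.1, 0, 1.6], 0, 0]
    - [[3, 0, 1.7], 0, 0]
    - [[3, 0, 1.8], 0, 0]
    - [[3, 0, 1.9], 0, 0]

```text
time_s: 15.13
tcp_pos: [651.0, 66.3, 236.0]
eef_rot: [[-0.979, -0.204, -0.0], [-0.204, 0.979, -0.0], [0.0, 0.0, -1.0]]
wrist_force: [0.7, 0.6, 3.0]
grip_width: 0.4
grip_force: 1.2
```

```bash
python3 st.py
```

```text
t 15.13 chest xyz [ 36.4  -1.  236. ] yaw err deg 0.03899219960968295 F [0.7 0.6 3. ] w 0.42603949770951566 tilt [0. 0.]
```

drive_tool:
  series:
    - [[2.9, 0, 1.9], 0, 0]
    - [[2.8, 0, 2], 0, 0]
    - [[2.7, 0, 2.1], 0, 0]
    - [[2.6, 0, 2.1], 0, 0]
    - [[2.6, 0, 2.2], 0, 0]
    - [[2.5, 0, 2.3], 0, 0]
    - [[2.5, 0, 2.3], 0, 0]
    - [[2.5, 0, 2.4], 0, 0]

```text
time_s: 15.8
tcp_pos: [630.5, 62.0, 218.7]
eef_rot: [[-0.979, -0.204, -0.0], [-0.204, 0.979, -0.0], [0.0, 0.0, -1.0]]
wrist_force: [-0.1, 0.7, 2.8]
grip_width: 0.9
grip_force: 1.0
```

drive_tool:
  series:
    - [[2.4, 0, 2.4], 0, 0]
    - [[2.3, 0, 2.5], 0, 0]
    - [[2.3, 0, 2.6], 0, 0]
    - [[2.2, 0, 2.6], 0, 0]
    - [[2.2, 0, 2.7], 0, 0]
    - [[2.1, 0, 2.8], 0, 0]
    - [[2.1, 0, 2.8], 0, 0]
    - [[2, 0, 2.9], 0, 0]

```text
time_s: 16.47
tcp_pos: [613.2, 58.4, 197.3]
eef_rot: [[-0.979, -0.204, -0.0], [-0.204, 0.979, -0.0], [0.0, 0.0, -1.0]]
wrist_force: [-0.0, 0.7, 3.0]
grip_width: 0.5
grip_force: 0.9
```

```bash
python3 st.py
```

```text
t 16.47 chest xyz [ -2.2  -1.  197.3] yaw err deg 0.03930007454432054 F [-0.   0.7  3. ] w 0.4752311552452019 tilt [0. 0.]
```

drive_tool:
  series:
    - [[2, 0, 2.9], 0, 0]
    - [[1.9, 0, 3], 0, 0]
    - [[1.9, 0, 3], 0, 0]
    - [[1.8, 0, 3], 0, 0]
    - [[1.7, 0, 3.1], 0, 0]
    - [[1.7, 0, 3.1], 0, 0]
    - [[1.6, 0, 3.1], 0, 0]
    - [[1.5, 0, 3.1], 0, 0]

```text
time_s: 17.13
tcp_pos: [599.7, 55.6, 173.0]
eef_rot: [[-0.979, -0.204, 0.0], [-0.204, 0.979, 0.0], [-0.0, 0.0, -1.0]]
wrist_force: [1.5, 0.0, 1.3]
grip_width: 0.2
grip_force: 0.8
```

drive_tool:
  series:
    - [[1.1, 0, 2.5], 0, 0]
    - [[1, 0, 2.5], 0, 0]
    - [[0.9, 0, 2.5], 0, 0]
    - [[0.8, 0, 2.5], 0, 0]
    - [[0.8, 0, 2.5], 0, 0]
    - [[0.7, 0, 2.5], 0, 0]
    - [[0.7, 0, 2.5], 0, 0]
    - [[0.6, 0, 2.5], 0, 0]

```text
time_s: 17.8
tcp_pos: [593.0, 54.2, 153.0]
eef_rot: [[-0.979, -0.204, -0.001], [-0.204, 0.979, -0.0], [0.001, 0.0, -1.0]]
wrist_force: [-0.6, 0.9, 2.0]
grip_width: 0.4
grip_force: 0.8
```

```bash
python3 st.py
```

```text
t 17.8 chest xyz [-22.9  -1.  153. ] yaw err deg 0.04563323814752241 F [-0.6  0.9  2. ] w 0.41146030109208775 tilt [0. 0.]
```

drive_tool:
  series:
    - [[0.5, 0, 2], 0, 0]
    - [[0.5, 0, 2], 0, 0]
    - [[0.4, 0, 2], 0, 0]
    - [[0.4, 0, 2], 0, 0]
    - [[0.4, 0, 2], 0, 0]
    - [[0.3, 0, 2], 0, 0]
    - [[0.3, 0, 2], 0, 0]
    - [[0.3, 0, 2], 0, 0]

```text
time_s: 18.47
tcp_pos: [590.1, 53.5, 137.1]
eef_rot: [[-0.979, -0.204, -0.0], [-0.204, 0.979, -0.0], [0.0, -0.0, -1.0]]
wrist_force: [-0.8, -0.1, 0.8]
grip_width: 0.4
grip_force: 0.8
```

drive_tool:
  series:
    - [[0.2, 0, 1], 0, 0]
    - [[0.2, 0, 1], 0, 0]
    - [[0.2, 0, 1], 0, 0]
    - [[0.1, 0, 1], 0, 0]
    - [[0, 0, 1], 0, 0]
    - [[0, 0, 1], 0, 0]
    - [[0, 0, 1], 0, 0]
    - [[0, 0, 1], 0, 0]

```text
time_s: 19.13
tcp_pos: [589.5, 53.4, 129.2]
eef_rot: [[-0.979, -0.204, -0.0], [-0.204, 0.979, -0.0], [0.0, -0.0, -1.0]]
wrist_force: [-0.6, 0.4, 0.9]
grip_width: 0.2
grip_force: 0.8
```

```bash
python3 st.py
```

```text
t 19.13 chest xyz [-26.4  -1.1 129.2] yaw err deg 0.03984489478274551 F [-0.6  0.4  0.9] w 0.1524220854923292 tilt [ 0. -0.]
```

drive_tool:
  series:
    - [[0, 0, 0.7], 0, 0]
    - [[0, 0, 0.7], 0, 0]
    - [[0, 0, 0.7], 0, 0]
    - [[0, 0, 0], 0, 0]
    - [[0, 0, 0], 0, 0]

```text
time_s: 19.55
tcp_pos: [589.6, 53.5, 127.4]
eef_rot: [[-0.979, -0.204, 0.0], [-0.204, 0.979, -0.0], [-0.0, -0.0, -1.0]]
wrist_force: [-0.6, -1.2, 1.9]
grip_width: 0.6
grip_force: 1.3
```

drive_tool:
  series:
    - [[0, 0, 0.6], 0, 0]
    - [[0, 0, 0.6], 0, 0]
    - [[0, 0, 0], 0, 0]
    - [[0, 0, 0], 0, 0]

```text
time_s: 19.88
tcp_pos: [589.7, 53.5, 127.4]
eef_rot: [[-0.979, -0.204, 0.0], [-0.204, 0.979, -0.0], [-0.0, -0.0, -1.0]]
wrist_force: [-5.6, -0.1, 8.1]
grip_width: 0.3
grip_force: 4.5
```

Lid is seated: 127.4 mm, and the force rose against the stop. Lift straight off and look.

drive_tool:
  series:
    - [[0, 0, -3], 0, 0]
    - [[0, 0, -10], 0, 0]
    - [[0, 0, -30], 0, 0]
    - [[0, 0, -40], 0, 0]
    - [[0, 0, -40], 0, 0]
    - [[30, 0, -20], 0, 0]
    - [[36, 0, 0], 0, 0]
    - [[36, 0, 0], 0, 0]

```text
time_s: 20.55
tcp_pos: [490.0, 32.4, 271.5]
eef_rot: [[-0.979, -0.204, 0.005], [-0.204, 0.979, -0.001], [-0.005, -0.002, -1.0]]
wrist_force: [-0.9, -0.9, 0.6]
grip_width: 0.0
grip_force: 0.0
```

drive_tool:
  series:
    - [[20, 34, 0], 0, 0]
    - [[10, 36, 0], 0, 0]
    - [[10, 36, 0], 0, 0]
    - [[10, 36, 0], 0, 0]
    - [[10, 36, 0], 0, 0]
    - [[10, 36, 0], 0, 0]
    - [[0, 30, 0], 0, 0]
    - [[0, 0, 0], 0, 0]

```text
time_s: 21.22
tcp_pos: [369.7, 261.4, 269.7]
eef_rot: [[-0.978, -0.209, 0.001], [-0.209, 0.978, 0.003], [-0.001, 0.002, -1.0]]
wrist_force: [-0.4, -0.2, 0.0]
grip_width: 0.7
grip_force: 0.0
```

```bash
python3 st.py;python3 -c "
from h import *
k=np.load('chest.npz')
crop('top','t2',205,108,130,100,6)
crop('scene','s6',195,140,160,140,5)
for x in(-120,-100):
    print(x,(proj('top',k['o']+(x+2.2)*k['xv']+82.5*k['yv']+[0,0,30])-[205,108]+.5)*6)"
```

```text
t 21.22 chest xyz [-199.4  247.2  269.7] yaw err deg 0.3574295771122057 F [-0.4 -0.2  0. ] w 0.6746117980856727 tilt [-0.1  0.1]
-120 [274.9869632  484.56068017]
-100 [269.20215633 454.53106394]
```

View pics/t2.png

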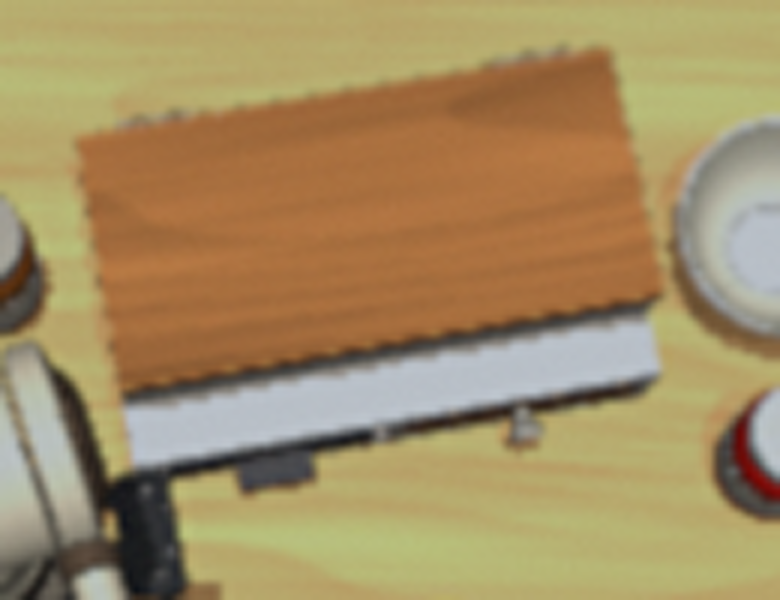

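View pics/s6.png

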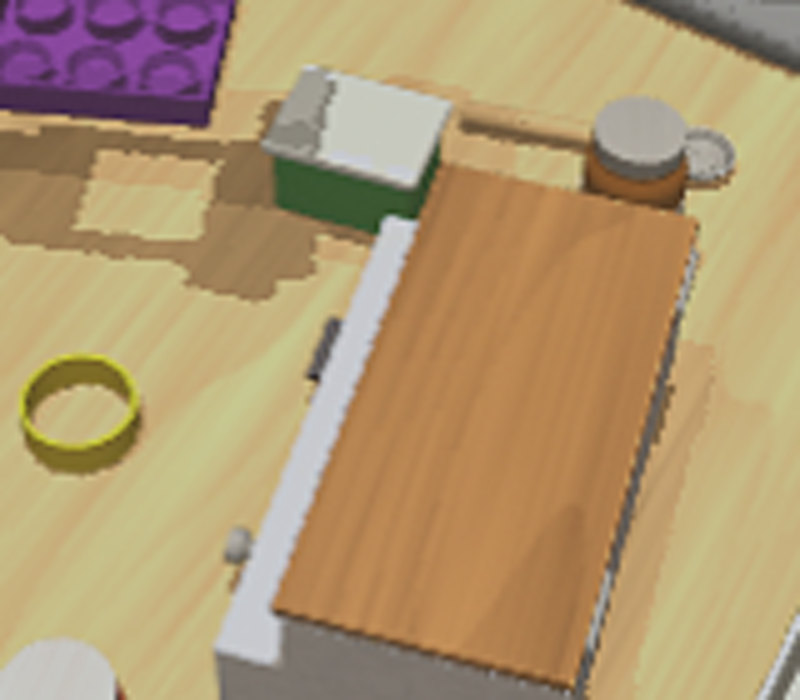

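Lid shut, drawer shut (knob at (523,430) in the top crop), and the tab's outer end at about (276,486) against a predicted (275,485). The bystanders in view are where they were. Handing in.

```bash
python3 -c "
from station import ctrl
print(ctrl.hand_in())"
```

```text
the job is handed in; nothing more can be done
None
```

I closed the chest with light fingertip pushes, tray then drawer then lid: the tray is flush with only its tab out, the drawer is against its stop, the lid was lowered slowly onto the chest, and I handed the job in at about 21 s with no bystander seen to move.

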